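# Index the rotary table and check the inner lid

## Task

Turn the rotary table one click anticlockwise (seen from above), so that the open tin comes to the brass pointer. Then take the double lid off its stand by the inner lid's stem, both lids nested together, lower them onto the open tin until the inner lid is fully seated in its mouth, and let go of the stem. To show the seated inner lid for inspection, lift off the outer lid alone by its collar without disturbing the inner lid, and finish while still holding the outer lid level in the gripper, completely clear above the top of the stem; leave everything else on the bench alone.

Things in the scene. Friction and masses are not known exactly. Their poses are not given: they have to be found in the camera images.
- turret (a joint): angle (rad) of the six-place steel rotary table (276 mm across, vertical axis, top 38 mm above the bench). Starts in a detent near 0 (within 0.04), grows anticlockwise seen from above; the next detent is at 1.047. A sprung plunger pulls the table into the nearer detent by itself once it is let go more than about 0.1 rad from half-way. Leaving a detent takes about 0.2 N m
- index_base: fixed round grey base of the rotary table, 300 mm across, 20 mm high; origin on the table's axis at bench level. A brass pointer stands at its rim on its own -x side (towards the robot, give or take its yaw); the place at the pointer is 100 mm from the axis on that side
- table_bar (a point): centre of the dark bar handle on the table's axis, 120 mm above the bench: 56 mm long (this point's x axis), 14 mm thick (its y axis), 36 mm high (102 to 138 mm above the bench), turning with the table; can be gripped from above across its thickness
- tin_mouth (a point): centre of the mouth, at rim height (100 mm above the bench), of the only open tin; the tin is fixed to the rotary table, outer diameter 72, bore 65, 62 mm tall, axis 100 mm from the table's axis; at the start one place short of the pointer. The other three tins are closed by flat lids (top 100 mm above the bench); two places are empty
- inner_lid_mid (a point): half-way up the inner lid on its axis (z up): aluminium, 0.15 kg, tapered plug (61 to 50 mm diameter, 10 mm deep) under a flange (76 mm diameter, 5 mm thick) with a plain stem 18 mm in diameter. Plug's underside 40 mm below this point, flange's underside (sits on a rim) 30 below, stem's top 39 above. Seated, this point is 30 mm above the rim. Starts on lid_stand
- outer_lid_mid (a point): half-way up the outer lid on its axis: steel cap, 0.16 kg, 88 mm diameter, skirt (bore 82), central tubular collar 42 mm outside, 26 bore, 28 high. Skirt's edge 20 mm below this point, top plate 8 below, collar's top 20 above. Nested, it rests loose on the inner flange, this point 13 mm below inner_lid_mid; the stem passes through the collar and stands 32 mm proud, and lifts both
- lid_stand: fixed round steel stand, 96 mm in diameter, rim 30 mm high, that carries the double lid at the start; origin at bench level under its centre
- plain_lid: bystander: a single lid with a small round knob, without collar, diameter 84 mm, on a second stand of the same kind; origin on its axis, 30 mm above the bench
- steel_block: bystander: small steel block 36 x 30 x 22 mm lying near the lid stands
- bearing_ring: bystander: steel bearing ring, outer diameter 52 mm, 14 mm high
- hammer: bystander: hammer lying on the bench
- wrench: bystander: wrench lying on the bench
- screwdriver: bystander: screwdriver lying on the bench
- file: bystander: flat file with wooden handle, about 300 mm long
- oil_bottle: bystander: grey plastic bottle, diameter 52 mm, 130 mm high, standing

How it is judged:
By the outcome, as a careful person would: the job done as asked, in the order asked, and still so for the second after the job is handed in, while the arm keeps its last pose, push and grip.
It also fails if it takes over 67 s, if anything falls off the work surface, if the arm or the gripper's body presses on something with over 40 N, if the wrist force passes 120 N, or if a joint passes its speed limit or range.

## Robot

A 7-joint arm with a two-finger parallel gripper is mounted at the origin on the work surface. World frame = base frame: x ahead of the robot, y to its left, z up, the work surface at z = 0. Lengths are in m, angles in degrees, forces in N, time in s.
With the tool pointing down it reaches from about 0.425 to 1.025 m from the base axis. Payload 9.4 kg.
Tool frame: the origin (TCP) lies midway between the tips of the shut fingers; the grasp point (between the pads) lies 19 mm behind it (manip.grasp_offset is the distance from the TCP to the grasp point, in m); z points along the fingers, y is the line along which they close (so a half turn about z gives the same grasp; the last joint's range is limited). The gripper opens to 85 mm and grips with 20 to 120 N. Pads are 22 mm wide; open, the fingers measure 114 mm over their backs; the gripper's body (76 mm by 85 mm) begins 54 mm behind the grasp point. The pads swing forward as they close: fully open they stand 13 mm farther back than shut.
Start: joints at [71.236, 34.337, -0.143, 91.639, 0.103, 54.024, -4.572], TCP at [0.18, -0.702, 0.231] pointing down, gripper open.
Joint ranges: [-147.43, 147.43], [-19.82, 112.94], [-74.19, 73.91], [6.32, 146.72], [-59.91, 239.91], [6.04, 106.73], [-150.56, 150.56]. Speed limits (degrees/s): [127.2, 127.2, 172.46, 172.46, 180, 180, 180].

## Interface

Orientations are given as a 3x3 rotation matrix whose columns are the frame's x, y, z axes.
In Python, from cell import manip, move_gripper, kinematics, cams, monitor gives the robot as it stands. The module is installed in compiled form; this text tells all that it offers. Calls block until the motion is done:
- manip.move_to(position, orientation): joint-space move of the TCP to a pose.
- manip.movel(position, attitude=None, rate=0.15, max_force=None): straight line of the TCP; attitude=None keeps the orientation; rate is the mean speed in m/s. With max_force (N) it stops when the force on the tool has changed by that much, and returns True; else False.
- manip.goto_joints(angles): joint-space move.
- move_gripper(opening): finger opening in m; the grip force is fixed at half the most; returns when the fingers have stopped.
- manip.hold(seconds).
- kinematics.inverse_kinematics(position, orientation): joint angles nearest the present ones, or None.
- cams.grab_frame(name): name is "scene" or "side" or "wrist"; returns (picture, depth): 420x560x3 uint8, red, green, blue; 420x560 float32, m along the optical axis (not along the pixel's ray), 0 where there is no reading.
- cams.camera_params(name): a dict with "K" (3x3 intrinsics, pixels), "T" (4x4, takes a point from camera to world coordinates); the wrist camera has in their place "mount" (4x4, takes a point from camera to tool coordinates, whose origin is the TCP and whose axes are the flange's). Camera axes: x right, y down, z forward; pixel columns grow to the right and rows downward; lengths in m; the calibration is good to about 2 mm. The wrist camera is an equidistant fisheye: a pixel r from the principal point sees the ray r / f radians off the axis. A picture is of the moment at which its call begins: read the wrist's pose just before it. camera_params takes no time and is no camera call.
A pose or a line that the arm cannot do raises manip.PlanningError and nothing moves.
- manip.close_job(): hands the job in; it is judged then, once.
Readings, each from a call of its own:
- monitor.get_clock(): time.
- monitor.get_joints(): joint angles.
- monitor.get_qd(): joint speeds.
- monitor.get_effort(): joint torques, N m.
- monitor.get_eef_pos(): TCP position.
- monitor.get_eef_rot(): TCP orientation.
- monitor.get_contact_force(): force on the tool from outside, world axes, zero at the start.
- monitor.get_moment(): the same for the moment, N m.
- monitor.get_gripper_width(): finger opening in m.
- monitor.get_grip_force(): force on a finger pad.
Only numpy, scipy, OpenCV 4.12 (cv2) and the standard library are available. Lean on these libraries where they do the work, as an engineer would, in place of code of your own. Each camera call takes 0.05 s, during which the arm holds its last target. There are 200 camera calls.

## Working session

There is one attempt and no reset: what is moved stays moved. The work goes in short steps, each a Python script; the robot and the scene stay as the last script left them, time stands still between calls to the robot, and variables do not carry over. Pictures are saved under pics/ and viewed, at most 10 in all, crops included, and the job is handed in when it is done.

```bash
mkdir -p pics; cat > h.py <<'E'
import numpy as np, cv2
from cell import manip, move_gripper, kinematics, cams, monitor
def cloud(name):
    im,d=cams.grab_frame(name); P=cams.camera_params(name); K=np.array(P["K"]);T=np.array(P["T"])
    v,u=np.mgrid[:d.shape[0],:d.shape[1]]
    c=np.stack([(u-K[0,2])/K[0,0]*d,(v-K[1,2])/K[1,1]*d,d],-1)
    w=c@T[:3,:3].T+T[:3,3]; w[d==0]=np.nan
    return im,w
def R(yaw):  # tool down, tool y (closing line) at angle yaw (deg) in world
    a=np.radians(yaw); y=np.array([np.cos(a),np.sin(a),0]); z=np.array([0,0,-1.]); return np.stack([np.cross(y,z),y,z],1)
def circ(p):
    A=np.c_[2*p,np.ones(len(p))]; s=np.linalg.lstsq(A,(p**2).sum(1),rcond=None)[0]
    return s[:2],np.sqrt(s[2]+s[:2]@s[:2])
E
python3 - <<'E'
from h import *
o=[]
for n in("scene","side"):
    im,w=cloud(n); np.save(n+".npy",w); cv2.imwrite(f"pics/{n}0.png",im[...,::-1]); print(n,np.array(cams.camera_params(n)["T"]).round(3).tolist())
print(monitor.get_clock(), monitor.get_eef_rot())
E
```

```text
scene [[0.118, 0.737, -0.666, 1.437], [0.993, -0.099, 0.067, -0.081], [-0.017, -0.669, -0.743, 1.113], [0.0, 0.0, 0.0, 1.0]]
side [[0.974, -0.153, 0.166, 0.307], [-0.225, -0.608, 0.762, -1.079], [-0.015, -0.779, -0.626, 1.032], [0.0, 0.0, 0.0, 1.0]]
0.1 [[ 9.68703825e-01  2.48218969e-01 -4.93236129e-04]
 [ 2.48219420e-01 -9.68702879e-01  1.36095135e-03]
 [-1.39985316e-04 -1.44078957e-03 -9.99998952e-01]]
```

View pics/scene0.png

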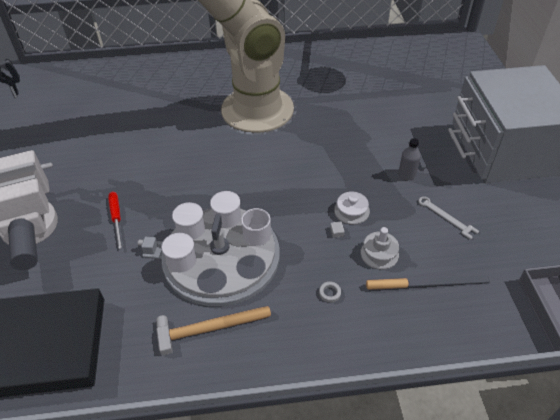

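View pics/side0.png

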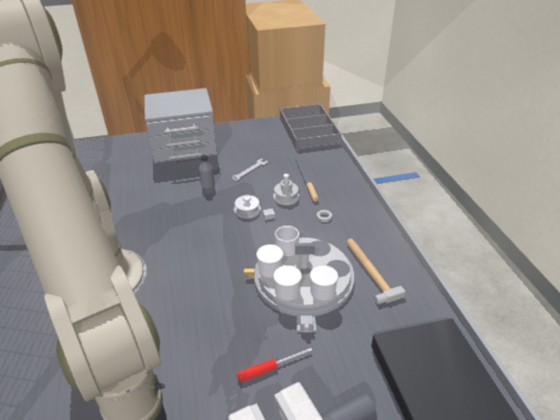

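The scene view shows the rotary table near (220,255), its bar at (217,230), the open tin at (257,228), the double lid at (381,247) and the plain lid at (352,207). The side view shows the brass pointer at (250,272).

```bash
python3 - <<'E'
from h import *
for n,box in(("scene",dict(tab=(150,300,180,310),lid=(355,405,220,270),plain=(333,372,190,222))),("side",dict(tab=(240,365,225,315),lid=(270,302,170,207),plain=(233,262,195,218)))):
    w=np.load(n+".npy")
    for k,(a,b,c,d) in box.items():
        p=w[c:d,a:b].reshape(-1,3); p=p[~np.isnan(p[:,0])]
        hist=np.histogram(p[:,2],np.arange(0,.16,.004))[0]; print(n,k,hist.tolist())
        def sel(lo,hi): return p[(p[:,2]>lo)&(p[:,2]<hi)]
        if k=="tab":
            q=sel(.034,.043); h=cv2.convexHull(q[:,:2].astype(np.float32))[:,0].astype(float); print(" plate hull circ",circ(h), (q.min(0)+q.max(0))/2)
            q=sel(.128,.145); print(" bar",len(q),q.mean(0),q.min(0),q.max(0)); 
            if len(q)>5: print(cv2.minAreaRect((q[:,:2]*1000).astype(np.float32)))
            q=sel(.096,.104).astype(np.float32); l,c=None,None
            for t in cv2.kmeans(q[:,:2],4,None,(3,50,1e-5),10,cv2.KMEANS_PP_CENTERS)[2]: print("  tin",t)
        else:
            for lo,hi in((.024,.034),(.034,.044),(.044,.054),(.054,.065),(.065,.082),(.082,.105),(.105,.12)):
                q=sel(lo,hi)
                if len(q)>3: 
                    print(" ",lo,hi,len(q),((q.min(0)+q.max(0))/2).round(4),np.ptp(q,0).round(3),q.mean(0).round(4))
E
```

```text
scene tab [5129, 1080, 192, 147, 427, 576, 157, 114, 464, 2491, 1660, 219, 211, 159, 137, 148, 131, 155, 146, 134, 148, 158, 118, 142, 683, 1082, 128, 10, 11, 18, 12, 14, 16, 45, 59, 2, 0, 0, 0]
 plate hull circ (array([ 0.58456063, -0.16134049]), np.float64(0.14867817475035955)) [ 0.59332374 -0.16638419  0.0385015 ]
 bar 122 [ 0.59655051 -0.14708935  0.13553859] [ 0.56737362 -0.15948462  0.12850201] [ 0.62280928 -0.13572064  0.14048647]
((594.0473022460938, -147.47584533691406), (14.364692687988281, 57.291259765625), 76.88172149658203)
  tin [ 0.5256876  -0.21841802]
  tin [ 0.6221439  -0.24269807]
  tin [ 0.49764776 -0.12333809]
  tin [ 0.5695768  -0.06266961]
scene lid [754, 258, 149, 43, 9, 0, 9, 19, 55, 231, 240, 41, 20, 16, 25, 29, 62, 44, 15, 9, 4, 13, 9, 7, 20, 13, 3, 0, 0, 0, 0, 0, 0, 0, 0, 0, 0, 0, 0]
  0.024 0.034 53 [0.6474 0.2491 0.0292] [0.069 0.076 0.01 ] [0.6684 0.2425 0.0308]
  0.034 0.044 501 [0.6394 0.2546 0.039 ] [0.087 0.088 0.01 ] [0.6486 0.2513 0.0397]
  0.044 0.054 72 [0.6389 0.2475 0.0489] [0.081 0.07  0.01 ] [0.6504 0.2501 0.0478]
  0.054 0.065 67 [0.6394 0.
[... 1789 characters left out ...]
6 0.251  0.0595] [0.035 0.04  0.011] [0.6348 0.2442 0.0595]
  0.065 0.082 53 [0.6387 0.2502 0.0725] [0.04  0.039 0.015] [0.638  0.2471 0.0698]
  0.082 0.105 34 [0.6387 0.2526 0.0928] [0.017 0.022 0.021] [0.6378 0.25   0.0932]
side plain [99, 74, 69, 33, 14, 19, 7, 16, 110, 107, 15, 2, 2, 12, 21, 8, 2, 0, 0, 0, 0, 0, 0, 0, 0, 0, 0, 0, 0, 0, 0, 0, 0, 0, 0, 0, 0, 0, 0]
  0.024 0.034 62 [0.4861 0.2144 0.0293] [0.084 0.081 0.009] [0.488  0.2014 0.0317]
  0.034 0.044 193 [0.485  0.2122 0.0381] [0.081 0.085 0.008] [0.484  0.2074 0.0368]
  0.044 0.054 9 [0.4859 0.2072 0.0504] [0.024 0.015 0.006] [0.4868 0.2052 0.0515]
  0.054 0.065 38 [0.4862 0.2122 0.0595] [0.025 0.033 0.01 ] [0.4851 0.2111 0.0586]
```

```bash
cat >> h.py <<'E'
def wcloud():
    p=np.array(monitor.get_eef_pos());Rm=np.array(monitor.get_eef_rot())
    im,d=cams.grab_frame("wrist"); P=cams.camera_params("wrist"); K=np.array(P["K"]);M=np.array(P["mount"])
    v,u=np.mgrid[:d.shape[0],:d.shape[1]]
    x=(u-K[0,2])/K[0,0]; y=(v-K[1,2])/K[1,1]; th=np.hypot(x,y)+1e-9; t=np.where(th<1.4,np.tan(np.minimum(th,1.4)),np.nan)/th
    c=np.stack([x*t*d,y*t*d,d],-1)@M[:3,:3].T+M[:3,3]
    w=c@Rm.T+p; w[d==0]=np.nan
    return im,w
def near(w,c,rad,lo,hi):
    q=w.reshape(-1,3); return q[(np.hypot(q[:,0]-c[0],q[:,1]-c[1])<rad)&(q[:,2]>lo)&(q[:,2]<hi)]
E
python3 - <<'E'
from h import *
c=(.593,-.149)
for yw in(77,-103): 
    for dy in (0,60): q=kinematics.inverse_kinematics([*c,.25],R(yw+dy)); print(yw,dy,None if q is None else np.round(q,1))
yw=-103
manip.move_to([*c,.27],R(yw))
im,w=wcloud(); np.save("w1.npy",w); cv2.imwrite("pics/w1.png",im[...,::-1])
q=near(w,c,.045,.128,.146); print(len(q),q.mean(0)if len(q) else'',cv2.minAreaRect((q[:,:2]*1000).astype(np.float32)) if len(q) else '')
for t in((.498,-.125),(.565,-.055)):
    q=near(w,t,.05,.095,.106); print(len(q),q.mean(0) if len(q) else '',cv2.minEnclosingCircle((q[:,:2]*1000).astype(np.float32)) if len(q) else '')
print(monitor.get_clock(),monitor.get_joints(),monitor.get_contact_force())
E
```

```text
77 0 [ 37.8  30.9 -43.4 104.1  25.5  55.2  60.5]
77 60 [ 48.   38.  -63.  103.5  38.1  62.8 108.2]
-103 0 [  7.6  25.3   1.6 106.1  -0.9  48.7 -93.3]
-103 60 [ 19.8  26.1 -15.8 105.3   9.   49.9 -43.3]
892 [ 0.59380529 -0.14755001  0.13543941] ((592.3764038085938, -147.4661865234375), (13.323989868164062, 54.94565963745117), 76.54821014404297)
3146 [ 0.49782394 -0.1238258   0.09983437] ((495.1703796386719, -123.18347930908203), 38.10150146484375)
694 [ 0.56394045 -0.05056715  0.09910333] ((563.6634521484375, -51.2853889465332), 36.711612701416016)
2.6083 [  8.26101077  24.1202923    0.88030581 104.76019609  -0.43813833
  51.12374674 -93.74047873] [-0.53288706 -0.33127776 -0.16281054]
```

View pics/w1.png

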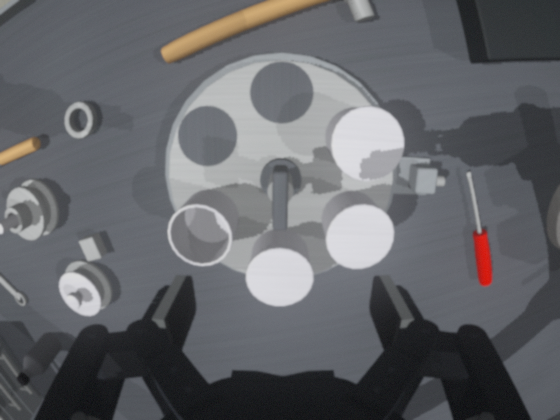

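The wrist view shows the bar at (280,200), the open tin at (200,235) one place short of the closed tin at the pointer (280,275). The measured bar size and tin spacing agree with the given sizes, so I'll turn the table now.

```bash
python3 - <<'E'
from h import *
c=(.5926,-.1478)
move_gripper(.045)
manip.movel([*c,.16],R(-103.4)); 
print(manip.movel([*c,.105],rate=.08,max_force=15))
move_gripper(0); print("w",monitor.get_gripper_width(),monitor.get_grip_force(),monitor.get_contact_force())
j=np.array(monitor.get_joints())
for k in range(1,7):
    t=j.copy(); t[6]+=10*k; manip.goto_joints(t)
    print(np.round(monitor.get_contact_force(),1),np.round(monitor.get_moment(),2))
p=monitor.get_eef_pos();print(p)
move_gripper(.045); 
manip.movel([p[0],p[1],.24],rate=.2)
manip.move_to([.575,-.140,.28],R(-43.4))
im,w=wcloud(); np.save("w2.npy",w); cv2.imwrite("pics/w2.png",im[...,::-1])
q=near(w,c,.045,.128,.146); print(cv2.minAreaRect((q[:,:2]*1000).astype(np.float32)))
for t in((.497,-.125),(.527,-.22),(.565,-.055)):
    q=near(w,t,.05,.095,.106); print(len(q),q.mean(0) if len(q) else '',cv2.minEnclosingCircle((q[:,:2]*1000).astype(np.float32)) if len(q) else '')
print(monitor.get_clock(),monitor.get_contact_force())
E
```

```text
False
w 0.012978529774321726 59.56076681613922 [-1.40396732 -0.23528658  5.8964348 ]
[-0.1  0.6  1. ] [ 0.22  0.04 -0.1 ]
[-0.2  2.5  2.1] [ 0.32  0.05 -0.09]
[0.1 2.2 2. ] [0.52 0.1  0.03]
[-0.2  4.2  2.9] [0.8  0.21 0.07]
[-1.2  5.   2.9] [1.   0.31 0.17]
[-2.   6.2  3.8] [1.06 0.35 0.57]
[ 0.59275719 -0.14715934  0.10567351]
((592.3681640625, -146.4623565673828), (55.362876892089844, 14.144953727722168), 46.199554443359375)
670 [ 0.49521405 -0.12338092  0.09899334] ((494.82073974609375, -123.44923400878906), 36.332332611083984)
3091 [ 0.52429317 -0.21648283  0.09971741] ((523.218017578125, -218.85348510742188), 38.43388748168945)
0  
8.5167 [ 0.01529556  0.66983307 -0.23124709]
```

View pics/w2.png

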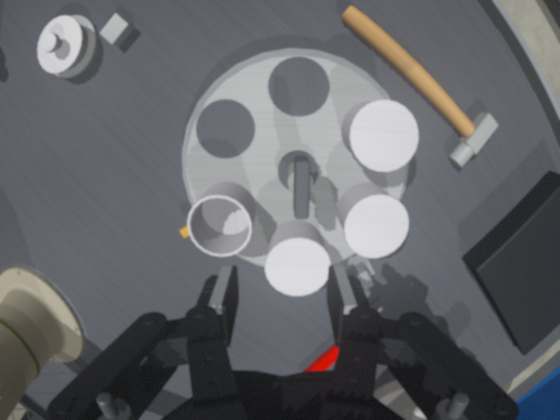

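The open tin (220,225) now stands at the brass pointer (185,232), and its mouth measures (0.495, -0.1235). Next is the double lid: one close look, then grip the stem.

```bash
python3 - <<'E'
from h import *
c=(.6387,.2525)
manip.move_to([c[0],c[1],.26],R(-60))
im,w=wcloud(); cv2.imwrite("pics/w3.png",im[...,::-1])
def mec(lo,hi,r=.06):
    q=near(w,c,r,lo,hi)
    if len(q)<5: print(lo,hi,len(q)); return None
    m=cv2.minEnclosingCircle((q[:,:2]*1000).astype(np.float32)); print(lo,hi,len(q),q.mean(0).round(4),m,q[:,2].max()); return m
mec(.096,.104,.03); mec(.064,.07,.03); mec(.036,.044)
print(monitor.get_clock(),monitor.get_eef_pos(),monitor.get_contact_force())
E
```

```text
0.096 0.104 238 [0.6386 0.2555 0.0987] ((638.3695678710938, 255.27053833007812), 8.655679702758789) 0.10101819086632483
0.064 0.07 637 [0.6408 0.2567 0.0668] ((638.5172119140625, 255.25830078125), 20.7508544921875) 0.0695622572130267
0.036 0.044 3175 [0.6412 0.2572 0.039 ] ((638.1531372070312, 255.53677368164062), 44.31072998046875) 0.043707039480129356
10.0417 [0.63931581 0.25034174 0.26004016] [-0.79166637 -0.78416227 -0.75053431]
```

View pics/w3.png

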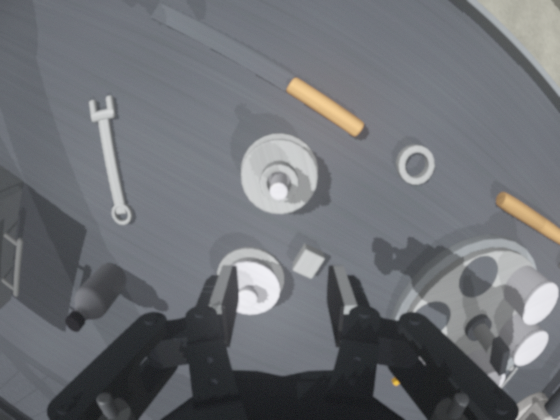

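```bash
cat >> h.py <<'E'
def mec(w,c,lo,hi,r=.06):
    q=near(w,c,r,lo,hi); m=cv2.minEnclosingCircle((q[:,:2]*1000).astype(np.float32)) if len(q)>4 else None
    print(lo,hi,len(q),m,np.median(q[:,2]) if len(q) else ''); return np.array(m[0])/1000 if m else None
E
python3 - <<'E'
from h import *
c=(.6384,.2545)
manip.movel([c[0],c[1],.18],R(-60)); manip.hold(.2)
print(monitor.get_eef_pos())
im,w=wcloud(); s=mec(w,c,.096,.104,.03); mec(w,c,.064,.07,.03); mec(w,c,.036,.044)
c=s if s is not None and abs(s-np.array(c)).max()<.003 else np.array(c)
manip.movel([*c,.13]); hit=manip.movel([*c,.0715],rate=.05,max_force=10); manip.hold(.2)
print(hit,c,monitor.get_eef_pos(),monitor.get_contact_force(),monitor.get_clock())
if not hit:
    move_gripper(0); print("w",monitor.get_gripper_width(),monitor.get_grip_force(),monitor.get_contact_force(),monitor.get_eef_pos())
E
```

```text
[0.63900793 0.2546225  0.18125728]
0.096 0.104 414 ((638.568115234375, 255.5024871826172), 8.907905578613281) 0.09872758280777894
0.064 0.07 937 ((638.6204223632812, 255.53317260742188), 20.737926483154297) 0.06673004904339754
0.036 0.044 4706 ((638.2971801757812, 255.39340209960938), 44.05738067626953) 0.038944721662000234
False [0.63856812 0.25550249] [0.63867959 0.25554637 0.07178675] [-0.269868    0.21234126  0.73686453] 12.975
w 0.016069492266071524 58.43354880809784 [-0.66397286 -1.01310549  2.64749862] [0.63869733 0.25538613 0.07163877]
```

```bash
python3 - <<'E'
from h import *
p=monitor.get_eef_pos()
manip.movel([p[0],p[1],.13],rate=.06); manip.movel([p[0],p[1],.26],rate=.15)
print("lift",monitor.get_contact_force(),monitor.get_gripper_width())
t=np.array([.4952,-.1234])
m=[.565,.065,.28]
manip.movel(m,rate=.25); manip.movel([*t,.25],rate=.25); manip.movel([*t,.185],rate=.1); manip.hold(.4)
print(monitor.get_eef_pos(),np.array(monitor.get_eef_rot()).round(3).tolist(),monitor.get_contact_force(),monitor.get_gripper_width())
for n in("side","scene"):
    im,w=cloud(n); np.save(n+"2.npy",w); cv2.imwrite(f"pics/{n}2.png",cv2.resize(im[160:300,190:350] if n=="side" else im[130:290,160:330],None,fx=3.5,fy=3.5)[...,::-1])
im,w=wcloud(); np.save("w4.npy",w)
mec(w,t,.096,.104,.06)
for lo,hi in((.148,.156),(.176,.184)): mec(w,t,lo,hi,.06)
print(monitor.get_clock())
E
```

```text
lift [ 0.47509607  0.41093237 -3.61117482] 0.016299201660760293
[ 0.4952932  -0.12345817  0.18525452] [[0.866, 0.5, 0.001], [0.5, -0.866, -0.0], [0.0, 0.0, -1.0]] [-0.11881805  0.07010782 -2.91480114] 0.01588370930565156
0.096 0.104 134 ((520.7882080078125, -108.25312805175781), 19.589881896972656) 0.09929674723957052
0.148 0.156 8462 ((494.44195556640625, -122.7867660522461), 43.894859313964844) 0.15246058201543128
0.176 0.184 1621 ((497.14764404296875, -120.48613739013672), 20.64494514465332) 0.18014899633942447
18.7667
```

View pics/side2.png

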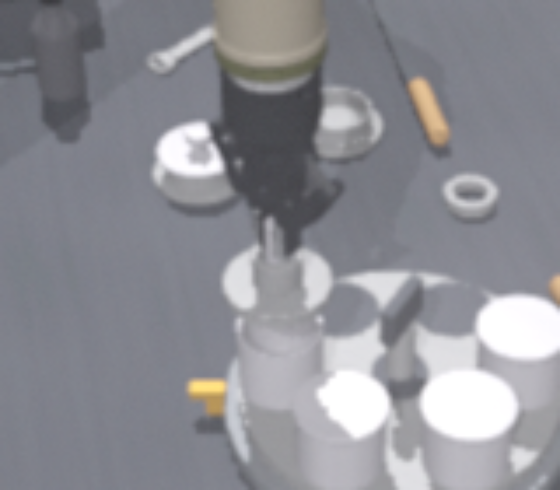

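The side view shows both lids held level on the stem (275,280), directly above the open tin (280,350). The plate centre is within 1 mm of the mouth centre as seen by the same camera, so I'll lower.

```bash
python3 - <<'E'
from h import *
t=np.array([.4954,-.1239])
manip.movel([*t,.160],rate=.06)
hit=manip.movel([*t,.1375],rate=.02,max_force=6); manip.hold(.3)
print(hit,monitor.get_eef_pos(),monitor.get_contact_force(),monitor.get_moment(),monitor.get_gripper_width(),monitor.get_clock())
E
```

```text
True [ 0.49547246 -0.12395394  0.14149766] [-0.85122405 -0.31497723  6.6307587 ] [ 0.12181944  0.25036402 -0.02683516] 0.016104202089121535 20.5
```

```bash
python3 - <<'E'
from h import *
p=monitor.get_eef_pos(); t=np.array(p[:2])
move_gripper(.05); manip.hold(.3)
manip.movel([*t,.25],rate=.15); manip.hold(.3)
im,w=wcloud(); cv2.imwrite("pics/w5.png",im[...,::-1])
for lo,hi,r in((.164,.174,.03),(.133,.141,.03),(.105,.113,.06)):
    mec(w,t,lo,hi,r)
q=near(w,t,.046,.105,.113); A=np.c_[q[:,:2]-t,np.ones(len(q))]; print("tilt",np.linalg.lstsq(A,q[:,2],rcond=None)[0])
print(monitor.get_eef_pos(),monitor.get_clock(),monitor.get_contact_force())
E
```

```text
0.164 0.174 447 ((495.25396728515625, -123.31602478027344), 8.976179122924805) 0.16856575604488486
0.133 0.141 980 ((494.9967041015625, -123.24830627441406), 20.828577041625977) 0.13659561940848916
0.105 0.113 4763 ((494.8995056152344, -123.24095153808594), 44.091312408447266) 0.1089084639916823
tilt [0.00240918 0.00213191 0.10887633]
[ 0.49531187 -0.12393577  0.24951839] 22.45 [ 0.05498183 -0.40164274 -0.08750906]
```

View pics/w5.png

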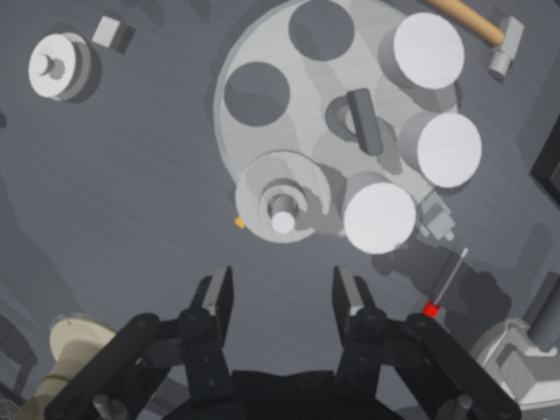

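Both lids are seated: level, plate top at 0.1089 m, stem top at 0.1686 m, as predicted. In the wrist view the stem is at (283,215) and the collar around (280,205). Now I'll grip the collar and lift.

```bash
python3 - <<'E'
from h import *
t=np.array([.4952,-.1236])
move_gripper(.066)
manip.movel([*t,.16],R(-60),rate=.12); hit=manip.movel([*t,.1078],rate=.05,max_force=6); manip.hold(.3)
print(hit,monitor.get_eef_pos(),monitor.get_contact_force())
if not hit:
    move_gripper(.0); print("w",monitor.get_gripper_width(),monitor.get_grip_force(),monitor.get_contact_force(),monitor.get_eef_pos())
    p=monitor.get_eef_pos()
    hit=manip.movel([p[0],p[1],.118],rate=.02,max_force=8); manip.hold(.2)
    print(hit,monitor.get_contact_force(),monitor.get_moment(),monitor.get_gripper_width(),monitor.get_clock())
E
```

```text
False [ 0.49527881 -0.12358555  0.10797231] [-0.24426513 -0.22333163 -0.16533109]
w 0.04076460108356275 59.64843132533133 [-0.64744263 -0.0923168   6.92264492] [ 0.49529134 -0.12362162  0.10825875]
True [-0.59653158 -0.28424399  4.23951786] [-0.02088885  0.08092348 -0.05465909] 0.04107114082506893 25.9083
```

The stop was a false trigger: the push-down from closing (+6.9 N) turning into the lid's weight. I'll continue with a larger limit.

```bash
python3 - <<'E'
from h import *
p=monitor.get_eef_pos(); print(p)
for z in(.114,.122):
    hit=manip.movel([p[0],p[1],z],rate=.02,max_force=12); manip.hold(.2)
    print(hit,monitor.get_eef_pos(),monitor.get_contact_force(),monitor.get_moment(),monitor.get_gripper_width())
    if hit: break
im,w=wcloud(); 
mec(w,p,.164,.178,.03); mec(w,p,.115,.130,.05)
im,w=cloud("side"); cv2.imwrite("pics/side3.png",cv2.resize(im[160:300,190:350],None,fx=3.5,fy=3.5)[...,::-1])
print(monitor.get_clock())
E
```

```text
[ 0.49489879 -0.12353467  0.10828475]
False [ 0.49481616 -0.12351542  0.11389637] [ 5.73055568e-01 -1.96060803e-03 -2.30232160e+00] [ 0.01322902 -0.04842953 -0.00021217] 0.04085377001798841
False [ 0.49486905 -0.12352846  0.12192815] [-0.53318946  0.02226049 -1.89008636] [ 0.00392004 -0.00995604  0.02717935] 0.04107046948861506
0.164 0.178 2283 ((504.383056640625, -118.1925048828125), 27.772642135620117) 0.1688542169194618
0.115 0.13 9854 ((493.93084716796875, -122.60292053222656), 44.33625030517578) 0.12246541878199824
27.4
```

View pics/side3.png

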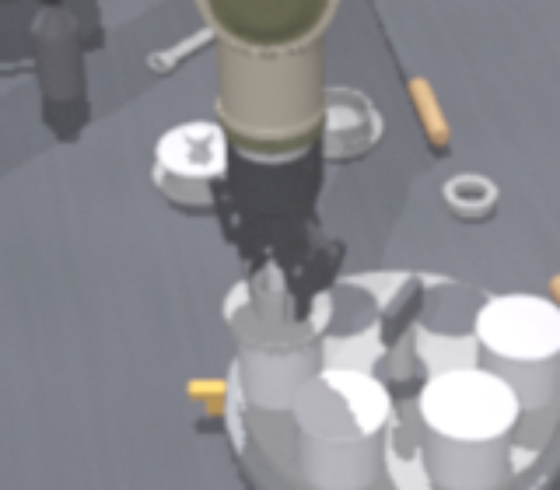

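The outer lid (275,305) is up about 14 mm and level. The load is 1.9 N, so it's the outer lid alone, and the stem top is still at 0.169 m. I'll finish the lift and check.

```bash
python3 - <<'E'
from h import *
p=monitor.get_eef_pos()
print(manip.movel([p[0],p[1],.215],rate=.04,max_force=8)); manip.hold(.4)
print(monitor.get_eef_pos(),monitor.get_contact_force(),monitor.get_gripper_width(),monitor.get_grip_force())
for n in("side","scene"):
    im,w=cloud(n); q=near(w,p,.012,.15,.185); print(n,"stem",len(q),q.mean(0) if len(q) else '',q[:,2].max() if len(q) else '')
    q=near(w,p,.05,.195,.220); print("outer",len(q),q.min(0),q.max(0))
    q=near(w,p,.037,.1,.112); print("flange",len(q),np.median(q[:,2]) if len(q) else '')
    cv2.imwrite(f"pics/{n}4.png",cv2.resize(im[140:300,190:350] if n=="side" else im[110:270,160:320],None,fx=3.5,fy=3.5)[...,::-1])
im,w=wcloud(); q=near(w,p,.05,.210,.222); A=np.c_[q[:,:2]-p[:2],np.ones(len(q))]; print("tilt",len(q),np.linalg.lstsq(A,q[:,2],rcond=None)[0])
print(monitor.get_clock())
E
```

```text
False
[ 0.49479814 -0.12350471  0.21498445] [-0.21236916  0.52515476 -1.19587693] 0.040672070413244235 60.70941919460893
side stem 38 [ 0.49411692 -0.13041947  0.16128581] 0.17246528096880154
outer 364 [ 0.45117227 -0.17068885  0.20111993] [ 0.53731099 -0.08573949  0.21984291]
flange 309 0.10613225515151814
scene stem 40 [ 0.50129551 -0.12269431  0.15883667] 0.1674283873069985
outer 445 [ 0.4720384  -0.16574123  0.20178954] [ 0.5401584  -0.07948515  0.21998158]
flange 420 0.10600343800180212
tilt 10010 [-0.02554663 -0.01266723  0.21628112]
30.425
```

View pics/side4.png

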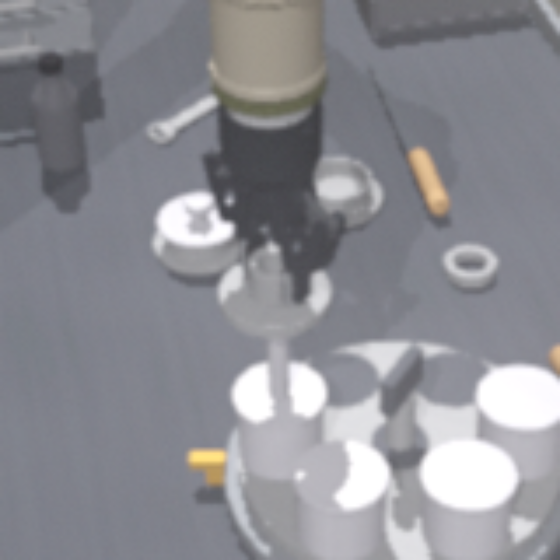

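The outer lid (275,292) is held level and clear above the stem. The inner lid's flange (280,395) sits flat on the tin's rim, so I'm handing in.

```bash
python3 -c "
from h import *
print(manip.close_job())"
```

```text
the job is handed in; nothing more can be done
None
```

The job is done and handed in at about 30 s: the table is one click on with the open tin at the pointer, the inner lid is seated in its mouth, and the gripper holds the outer lid about 30 mm clear above the stem, level to about 1.6° by the wrist camera.

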